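# Trip-test the spark damper

## Task

Do the trip test on the dust-duct spark damper standing on the bench: swing its sprung arm back until the latch catches, going gently onto the rubber buffer (it must not take more than about 20 N), then take your hand right off and see that the arm stays cocked for about a second. Then push the latch's upright thumb tab, with less than about 25 N, so that the arm snaps shut, and leave it shut. Do not shift the wooden blank, the bowl, the jar or the spanner.

Things in the scene. Friction and masses are not known exactly. Their poses are not given: they have to be found in the camera images.
- damper: Spark damper for dust duct, fixed to the bench: 125 mm galvanised duct piece 250 mm long on plywood saddles, with a steel mechanism plate (top 156 mm above the bench) over it. Origin: on the bench straight under the upright blade shaft; x along the duct, z up. 'Damper x, y' below are along these axes from the shaft; heights are above the bench.
- swing_arm (a joint): Angle of the sprung arm about the shaft, rad. 0 = shut, on its stop, arm along damper +y; grows anticlockwise seen from above; at 1.57 the arm points along damper -x. Spring pull at the handle: 4.3 N at 0, rising evenly to 9.6 N at 1.57. Left free it swings shut in 0.2 s. Its striker, an upright 8 mm pin 70 mm from the shaft, is clamped in a quadrant slot, set by hand for how far the damper shall open.
- handle (a point): Centre of the arm's handle, 130 mm from the shaft: a plain upright black cylinder, 22 mm in diameter, from 178 to 225 mm high (centre at 204 mm), on a flat steel bar 16 mm wide, 170 to 178 mm high. On its shaft side the latch's hook comes within 15 mm of it near the catch; otherwise 40 mm around it are clear all along its swing.
- latch: Dark steel latch, 185 to 195 mm high, turning on a post at damper (-72, -56) mm; origin on the post at bench height. Its hook drops in behind the striker. Where differs with the striker's setting: anywhere from arm angle 1.06 to 1.60, to be felt for. Over 0.35 rad before, its ramp adds 1 to 4 N at the handle, gone as it catches. Once caught, the arm released stays within 0.03 rad.
- trigger (a point): On the thumb tab at the latch's tail: upright dark plate 5 mm thick (damper x), 24 mm wide (y), 187 to 223 mm high; the point is mid thickness and width, 212 mm high; at rest at damper (-74, -120) mm. Pushed along damper +x it frees the arm after 2 to 8 mm, with 5 to 15 N; its full travel is 15 mm. Nothing within 40 mm on its -x side. The freed arm flies off to damper +y, away from it.
- buffer: Rubber buffer: black cylinder 12 mm thick, 16 mm long along damper y, 185 to 197 mm high, in the striker's path; origin mid of the face the striker meets, about 0.02 rad of arm angle after the catch. From there the handle force climbs by about 7 N per 0.01 rad. Each newton of climb at the handle is 1.86 N on the buffer; it must not get more than about 20 N.
- blank: Loose glued wooden cube, half pale half dark, 75 mm; origin under its centre. Leave it alone.
- bowl: Loose turned wooden bowl, 130 mm across, 50 mm high; origin under its centre. Leave it alone.
- oil_jar: Loose amber glass jar with steel lid, 72 mm across, 100 mm high; origin under its centre. Leave it alone.
- spanner: Loose steel spanner 190 mm long, lying flat; origin near its middle. Leave it alone.

How it is judged:
On the way, in this order (a step that is already met when the one before it is completed fails the run):
1. the arm is cocked, at rest on the latch, with the robot touching nothing, for 0.8 s (value of joint swing_arm above 1 rad and velocity of joint swing_arm between -0.1 and 0.1 rad/s and contact force between each of the fingers, the arm and anything else below 0.1 N), for 0.8 s.
2. the latch has been tripped and the arm has snapped shut on its stop (value of joint swing_arm below 0.06 rad), for 0.2 s.
At the end, for the whole second after the job is handed in: After having been cocked and held by the latch alone and then tripped, the arm is shut (within 0.06 rad of its stop) and at rest, and the blank, bowl, jar and spanner are within 15 mm of where they were (value of joint swing_arm below 0.06 rad and velocity of joint swing_arm between -0.1 and 0.1 rad/s and distance of each of blank, bowl, oil_jar, spanner from where it was at the start of the episode below 0.015 m); the robot touches nothing.
It fails at once if the buffer is rammed with more than 22 N (contact force between buffer and anything else above 22 N).
It fails at once if the latch is pushed with more than 28 N (contact force between any of the fingers, the arm and latch above 28 N).
It fails at once if a bystander is shifted (distance of any of blank, bowl, oil_jar, spanner from where it was at the start of the episode above 0.015 m).
It also fails if it takes over 54 s, if anything falls off the work surface, if the arm or the gripper's body presses on something with over 40 N, if the wrist force passes 120 N, or if a joint passes its speed limit or range.

## Robot

A 6-joint arm with a two-finger parallel gripper is mounted at the origin on the work surface. World frame = base frame: x ahead of the robot, y to its left, z up, the work surface at z = 0. Lengths are in m, angles in rad, forces in N, time in s.
With the tool pointing down it reaches from about 0.25 to 0.725 m from the base axis. Payload 4 kg.
Tool frame: the origin (TCP) lies where the fingers leave the gripper's body, on its centre line; the fingertips stand 73 mm ahead of it and the grasp point (between the pads) lies 54 mm ahead of it; z points along the fingers, y is the line along which they close (so a half turn about z gives the same grasp; the last joint's range is limited). The gripper opens to 85 mm and grips with 20 to 120 N. Pads are 22 mm wide; open, the fingers measure 114 mm over their backs; the gripper's body (76 mm by 85 mm) begins 54 mm behind the grasp point. The pads swing forward as they close: fully open they stand 13 mm farther back than shut.
Start: joints at [-1.222, 0.241, 0.005, 1.335, 0, 1.571], TCP at [0.171, -0.47, 0.304] pointing down, gripper open.
Joint ranges: [-2.72, 2.72], [-1.05, 1.87], [-1.09, 1.28], [-1.99, 2.15], [-1.42, 1.44], [-3.14, 3.14]. Speed limits (rad/s): [2.79, 2.79, 3.14, 3.14, 3.14, 3.14].

## Interface

Orientations are given as [roll, pitch, yaw] about the fixed x, y, z axes, in that order (R = Rz(yaw) Ry(pitch) Rx(roll)).
In Python, from station import sense, eyes, job gives the robot as it stands. The module is installed in compiled form; this text tells all that it offers.
- The arm moves only by the shell command python3 -m handwheel 'ROWS'. ROWS is a JSON object of lists of equal length, an entry for each row: "jaw": the closure, from 0 (fully open) to 1 (shut); "linear": the shift along the tool's x, y, z in mm, a list of three; "angular": the turn, a rotation vector about the tool's x, y, z in degrees, a list of three. In form: {"jaw": [jaw, ...], "linear": [[dx, dy, dz], ...], "angular": [[ax, ay, az], ...]}. A call has exactly 10 rows; each row is the pose to reach, as a shift and turn from the pose commanded when the call began, along the tool's axes at that moment; what a row does not reach only later rows make up. A row lasts 1/12 s, in which the tool goes at most 41.7 mm and 7.16 degrees, less where a joint would pass 70% of its speed; a pose out of reach is approached as far as the arm can. A call with a gripper value outside its range is refused whole. The fingers move at their own pace and stop on an object; the grip force is fixed at half the most. Time passes only in rows, so rows that repeat a pose let the fingers close, or fill a call up. It gives the time, the measured TCP pose, the force and the opening at its end, in the units of the state.
- sense(): the state, without advancing time (a new reading comes with each control period).
- eyes.snapshot(name): name is "scene" or "top" or "wrist"; returns the picture (480x640x3 uint8, blue, green, red); there is no depth.
- eyes.calibration(name): a dict with "K" (3x3 intrinsics, pixels), "k1" (the pictures are not rectified: a ray, as slopes to the right and down, at radius r is drawn at 1 + k1 r^2 times it, then the intrinsics apply), "world_from_camera" (4x4, takes a point from camera to world coordinates); the wrist camera has in their place "T_tool_cam" (4x4, takes a point from camera to tool coordinates, whose origin is the TCP and whose axes are the flange's). Camera axes: x right, y down, z forward; pixel columns grow to the right and rows downward; lengths in m; the calibration is good to about 2 mm. A picture is of the moment at which its call begins: read the wrist's pose just before it. calibration takes no time and is no camera call.
- job.close_job(): hands the job in, once; it reports no verdict.
The state is a dict: "time": time; "qpos": joint angles; "dq": joint speeds; "joint_efforts": joint torques, N m; "position": TCP position; "orientation": TCP orientation; "force": force on the tool from outside, world axes, zero at the start; "wrist_torque": the same for the moment, N m; "finger_gap": opening from 0.0 (shut) to 1.0 (fully open).
Only numpy, scipy, OpenCV 4.12 (cv2) and the standard library are available. Lean on these libraries where they do the work, as an engineer would, in place of code of your own. Each camera call takes 0.05 s, during which the arm holds its last target. There are 200 camera calls.

## Working session

There is one attempt and no reset: what is moved stays moved. The work goes in short steps, Python scripts to look and compute and a shell command to move; the robot and the scene stay as the last step left them, time stands still between calls to the robot, and variables do not carry over. Pictures are saved under pics/ and viewed, on a budget of 10 in all, crops included, one or two more only if the job needs it, and the job is handed in when it is done.

```bash
mkdir -p pics; python3 - <<'E'
from station import sense, eyes, job
import cv2,numpy as np
for n in ("scene","top"):
    cv2.imwrite(f"pics/{n}0.png",eyes.snapshot(n)); c=eyes.calibration(n); print(n,{k:np.round(v,4).tolist() for k,v in c.items()})
print({k:np.round(v,4).tolist() for k,v in eyes.calibration("wrist").items()})
s=sense();print({k:np.round(v,3).tolist() for k,v in s.items()})
E
```

```text
scene {'K': [[444.6946, 0.0, 321.8163], [0.0, 444.6946, 239.165], [0.0, 0.0, 1.0]], 'k1': 0.026, 'world_from_camera': [[-0.4019, 0.6599, -0.6348, 1.1933], [0.9156, 0.3012, -0.2665, 0.2869], [0.0154, -0.6883, -0.7252, 0.9413], [0.0, 0.0, 0.0, 1.0]]}
top {'K': [[442.4113, 0.0, 327.1386], [0.0, 442.4113, 241.5017], [0.0, 0.0, 1.0]], 'k1': -0.0409, 'world_from_camera': [[0.014, -0.9934, 0.1136, 0.3785], [-0.9999, -0.0136, 0.0043, -0.004], [-0.0027, -0.1137, -0.9935, 1.3597], [0.0, 0.0, 0.0, 1.0]]}
{'K': [[335.3968, 0.0, 315.8322], [0.0, 335.3968, 240.9978], [0.0, 0.0, 1.0]], 'k1': -0.0393, 'T_tool_cam': [[-0.0003, -0.9506, -0.3104, 0.0787], [1.0, -0.0004, 0.0003, -0.0009], [-0.0004, -0.3104, 0.9506, -0.0693], [0.0, 0.0, 0.0, 1.0]]}
{'time': 0.1, 'qpos': [-1.222, 0.241, 0.004, 1.335, -0.0, 1.571], 'dq': [-0.0, -0.003, 0.003, 0.0, 0.001, -0.001], 'joint_efforts': [0.0, -37.314, 25.301, 0.011, -0.0, 0.0], 'position': [0.171, -0.469, 0.303], 'orientation': [-3.14, 0.0, 0.349], 'force': [1.114, -0.15, -0.068], 'wrist_torque': [0.005, -0.003, 0.045], 'finger_gap': 1.001}
```

View pics/top0.png

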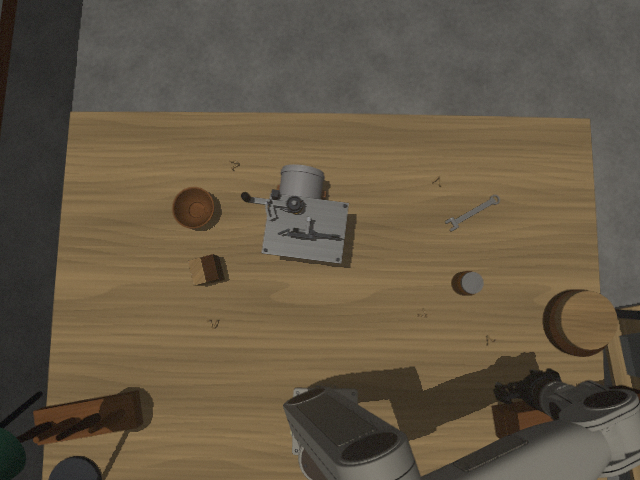

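View pics/scene0.png

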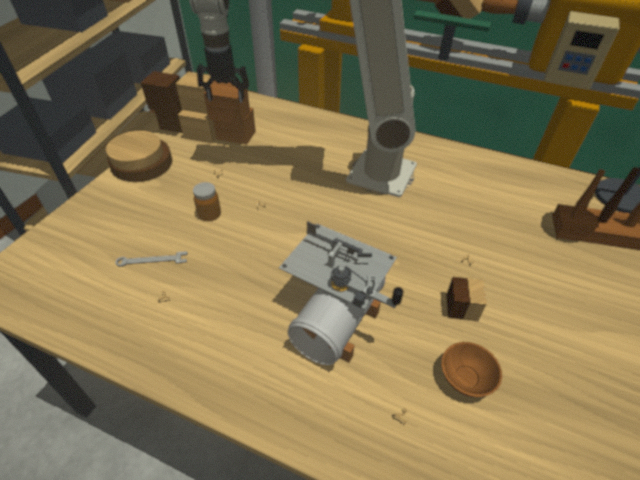

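The top view shows the damper's shaft near (295,203) and its handle near (247,197), on the world +y side. The tab is near (340,238). The scene view agrees, and the bystanders are clear of the damper. Next I'll enlarge both.

```bash
python3 - <<'E'
import cv2,numpy as np
a=cv2.imread("pics/top0.png")[155:275,225:365]
b=cv2.imread("pics/scene0.png")[210:330,270:410]
f=lambda i:cv2.resize(i,None,fx=5,fy=5,interpolation=cv2.INTER_CUBIC)[:, :]
cv2.imwrite("pics/topc.png",f(a));cv2.imwrite("pics/scenec.png",f(b))
E
```

```text
(no output)
```

View pics/topc.png

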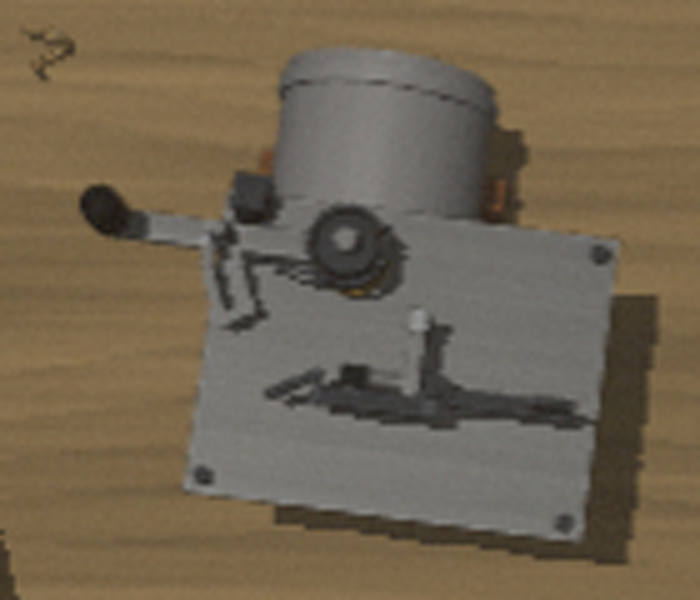

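View pics/scenec.png

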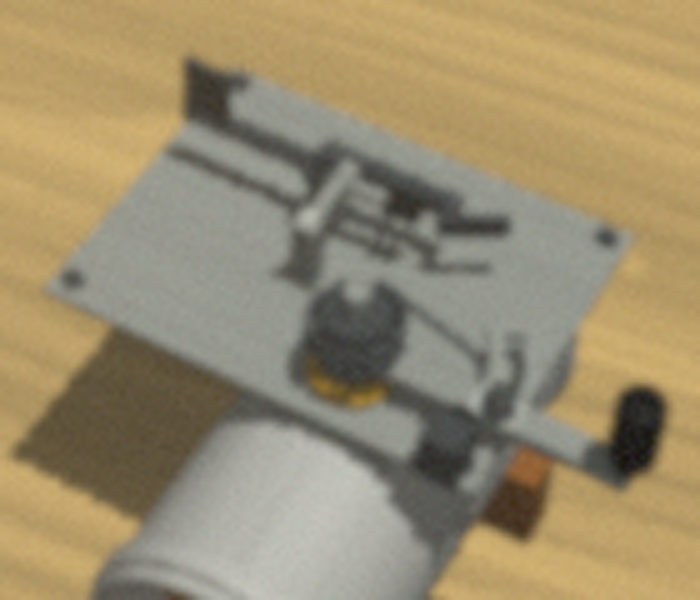

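The top crop puts the handle top at (98,203), the shaft tip at (347,237) and the plate screws at (205,475), (565,523) and (601,255). The scene crop puts the handle top at (640,393), the shaft tip at (357,288), and the tab top between about (187,60) and (225,75).

```bash
cat >h.py <<'E'
import numpy as np,cv2
from scipy.optimize import brentq
from station import sense, eyes, job
def ray(n,u,v,s=None):
    c=eyes.calibration(n);K=np.array(c["K"]);k=c["k1"]
    d=np.array([(u-K[0,2])/K[0,0],(v-K[1,2])/K[1,1]]);rd=np.hypot(*d)
    r=brentq(lambda r:r*(1+k*r*r)-rd,0,2) if rd else 0
    d=d*(r/rd if rd else 1)
    T=np.array(c["world_from_camera"]) if n!="wrist" else s@np.array(c["T_tool_cam"])
    return T[:3,3],T[:3,:3]@np.array([*d,1])
def atz(n,u,v,z,s=None):
    o,d=ray(n,u,v,s);return o+d*(z-o[2])/d[2]
def tri(a,b):
    (o,d),(p,e)=a,b
    x=np.linalg.lstsq(np.c_[d,-e],p-o,rcond=None)[0];q=o+d*x[0];w=p+e*x[1]
    return (q+w)/2,np.linalg.norm(q-w)
E
python3 - <<'E'
from h import *
np.set_printoptions(precision=4,suppress=True)
T=lambda x,y:(225+(x+.5)/5-.5,155+(y+.5)/5-.5)
S=lambda x,y:(270+(x+.5)/5-.5,210+(y+.5)/5-.5)
print("handle",tri(ray("top",*T(98,203)),ray("scene",*S(640,393))),atz("top",*T(98,203),.225),atz("scene",*S(640,393),.225))
print("shaft",tri(ray("top",*T(347,237)),ray("scene",*S(357,288))))
A,B,C=[atz("top",*T(*p),.156) for p in((205,475),(565,523),(601,255))];print(A,B,C)
D,E_,F=[atz("scene",*S(*p),.156) for p in((606,237),(240,80),(72,278))];print(D,E_,F)
for a,b in((A,B),(D,E_)):
  v=b-a;print("yaw -y edge",np.degrees(np.arctan2(v[1],v[0])+np.pi/2))
for b,c in((B,C),(E_,F)):
  v=c-b;print("yaw x edge",np.degrees(np.arctan2(v[1],v[0])))
print("tab top",atz("scene",*S(187,62),.223),atz("scene",*S(220,75),.223))
E
```

```text
handle (array([0.6275, 0.2186, 0.2255]), np.float64(0.0023325137401453613)) [0.6274 0.2199 0.225 ] [0.6276 0.2175 0.225 ]
shaft (array([0.6136, 0.0897, 0.2122]), np.float64(0.0004632573119426459))
[0.4916 0.1693 0.156 ] [ 0.468 -0.028  0.156] [ 0.6167 -0.0462  0.156 ]
[0.4915 0.1693 0.156 ] [ 0.4674 -0.0301  0.156 ] [ 0.6177 -0.0476  0.156 ]
yaw -y edge -6.8129578487166755
yaw -y edge -6.898782145807144
yaw x edge -6.98875985946919
yaw x edge -6.655130426781267
tab top [ 0.5287 -0.0301  0.223 ] [ 0.5301 -0.0127  0.223 ]
```

```bash
python3 -m handwheel '{"jaw":[1,1,1,1,1,1,1,1,1,1],"linear":[[37,-20,-6],[74,-40,-12],[111,-60,-18],[148,-80,-24],[185,-100,-30],[222,-120,-36],[259,-140,-42],[296,-160,-48],[333,-180,-54],[370,-200,-60]],"angular":[[0,0,-7],[0,0,-14],[0,0,-21],[0,0,-28],[0,0,-35],[0,0,-42],[0,0,-49],[0,0,-56],[0,0,-63],[0,0,-70]]}'
cat >>h.py <<'E'
SH=np.array([.6136,.0897]);YAW=np.radians(-6.85)
def show():
    s=sense();print("t",round(s["time"],2),"pos",np.round(s["position"],4),"rpy",np.round(np.degrees(s["orientation"]),2),"F",np.round(s["force"],2),"gap",round(s["finger_gap"],3),"q",np.round(s["qpos"],2));return s
def totool(target,yaw,p=None,psi=None):
    s=sense();p=s["position"] if p is None else p;psi=s["orientation"][2] if psi is None else np.radians(psi)
    d=(np.array(target)-p)*1000
    print("lin",np.round([d[0]*np.cos(psi)+d[1]*np.sin(psi),d[0]*np.sin(psi)-d[1]*np.cos(psi),-d[2]],1),"az",round((-(yaw-np.degrees(psi))+180)%360-180,2))
def pose(theta,back,z):
    a=np.pi/2+YAW+theta
    t=np.array([-np.sin(a),np.cos(a)])
    p=SH+.130*np.array([np.cos(a),np.sin(a)])-t*back
    return [*p,z],np.degrees(a)+90
E
python3 -c "
from h import *
show();totool(*pose(0,.036,.36));print(pose(0,.036,.36))"
```

```text
time: 0.93
position: [0.4456, -0.1596, 0.3628]
orientation: [-3.141, -0.0, 1.577]
force: [0.6, 0.0, 0.4]
finger_gap: -0.002
t 0.93 pos [ 0.4456 -0.1596  0.3628] rpy [-179.97   -0.     90.34] F [0.6  0.02 0.44] gap -0.002 q [-0.34  0.17  0.07  1.47 -0.    1.22]
lin [372.8 221.4   2.8] az -82.81
([np.float64(0.6648481832786828), np.float64(0.21447829823584924), 0.36], np.float64(173.14999999999998))
```

```bash
python3 -m handwheel '{"jaw":[1,1,1,1,1,1,1,1,1,1],"linear":[[33,20,0],[66,40,0],[99,60,0],[132,80,0],[165,100,0],[198,118,0],[231,138,0],[264,158,0],[297,178,0],[330,198,0]],"angular":[[0,0,-7],[0,0,-14],[0,0,-21],[0,0,-28],[0,0,-35],[0,0,-42],[0,0,-49],[0,0,-56],[0,0,-63],[0,0,-70]]}'
python3 -c "
from h import *
s=show();cv2.imwrite('pics/w1.png',eyes.snapshot('wrist'));totool(*pose(0,.036,.36));totool(*pose(0,.036,.272))"
```

```text
time: 1.77
position: [0.6434, 0.1702, 0.3621]
orientation: [-3.141, -0.001, 2.799]
force: [0.7, -1.1, 0.4]
finger_gap: 0.002
t 1.77 pos [0.6434 0.1702 0.3621] rpy [-1.7996e+02 -4.0000e-02  1.6034e+02] F [ 0.71 -1.11  0.37] gap 0.002 q [ 0.26  0.6   0.69  1.67 -0.    0.6 ]
lin [-5.4 41.7 -2. ] az -12.23
lin [-5.4 41.7 86. ] az -12.23
```

View pics/w1.png

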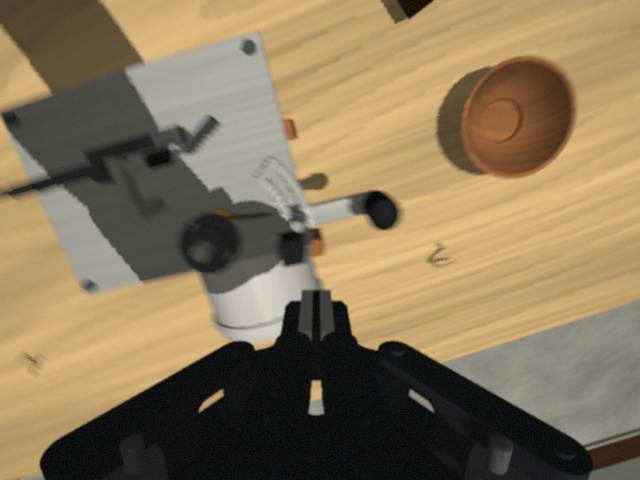

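The wrist view shows the handle top at (384,211), the striker near (297,213), the buffer at (158,157) and the shaft cap at (205,247). From these I'll check the handle position and estimate the catch angle.

```bash
python3 -c "
from h import *
from scipy.spatial.transform import Rotation as R
s=sense();M=np.eye(4);M[:3,:3]=R.from_euler('xyz',s['orientation']).as_matrix();M[:3,3]=s['position']
c,q=np.cos(YAW),np.sin(YAW)
for n,u,v,z in(('handle',384,211,.225),('striker',297,213,.19),('buffer',158,157,.197),('shaft',205,247,.21),('tabtop?',8,192,.2)):
  w=atz('wrist',u,v,z,M);d=w[:2]-SH;d=np.array([c*d[0]+q*d[1],-q*d[0]+c*d[1]]);print(n,np.round(w,4),'damper',np.round(d*1000,1),'ang',np.round(np.arctan2(-d[0],d[1]),3),np.hypot(*d))
"
```

```text
handle [0.6273 0.2284 0.225 ] damper [ -3.  139.3] ang 0.021 0.1393491251214754
striker [0.6179 0.1726 0.19  ] damper [-5.6 82.8] ang 0.067 0.08302858086295697
buffer [0.5492 0.0981 0.197 ] damper [-64.9   0.7] ang 1.561 0.0649454503779124
shaft [0.6156 0.1071 0.21  ] damper [-0.1 17.5] ang 0.008 0.017525952325086858
tabtop? [ 0.5342 -0.0134  0.2   ] damper [ -66.6 -111.9] ang 2.605 0.13017337888020702
```

```bash
python3 -m handwheel '{"jaw":[1,1,1,1,1,1,1,1,1,1],"linear":[[-2,17,0],[-4,34,0],[-5,42,0],[-5,42,20],[-5,42,40],[-5,42,60],[-5,42,75],[-5,42,86],[-5,42,86],[-5,42,86]],"angular":[[0,0,-6],[0,0,-12],[0,0,-12],[0,0,-12],[0,0,-12],[0,0,-12],[0,0,-12],[0,0,-12],[0,0,-12],[0,0,-12]]}'
python3 -c "
from h import *
s=show();print(pose(0,.036,.272));totool(*pose(0,.022,.272))"
```

```text
time: 2.65
position: [0.6615, 0.2058, 0.2755]
orientation: [-3.14, -0.003, 3.001]
force: [-0.2, 0.0, -0.2]
finger_gap: 0.003
t 2.65 pos [0.6615 0.2058 0.2755] rpy [-1.7993e+02 -1.6000e-01  1.7196e+02] F [-0.2   0.01 -0.2 ] gap 0.003 q [0.3  0.66 0.58 1.5  0.   0.44]
([np.float64(0.6648481832786828), np.float64(0.21447829823584924), 0.272], np.float64(173.14999999999998))
lin [11.9  8.7  3.5] az -1.19
```

```bash
python3 -m handwheel '{"jaw":[1,1,1,1,1,1,1,1,1,1],"linear":[[0,5,0],[0,5,0],[0,5,0],[0,5,0],[0,5,0],[0,5,0],[0,5,0],[0,5,0],[0,5,0],[0,5,0]],"angular":[[0,0,0],[0,0,0],[0,0,0],[0,0,0],[0,0,0],[0,0,0],[0,0,0],[0,0,0],[0,0,0],[0,0,0]]}'
python3 -c "
from h import *
s=show();totool(*pose(0,.022,.272))
cv2.imwrite('pics/w2.png',eyes.snapshot('wrist'))"
```

```text
time: 3.48
position: [0.6627, 0.2111, 0.2767]
orientation: [-3.142, -0.0, 3.002]
force: [0.1, 0.2, -0.7]
finger_gap: 0.0
t 3.48 pos [0.6627 0.2111 0.2767] rpy [-180.     -0.    171.98] F [ 0.08  0.16 -0.73] gap 0.0 q [0.31 0.67 0.59 1.5  0.   0.45]
lin [12.4  3.4  4.7] az -1.17
```

View pics/w2.png

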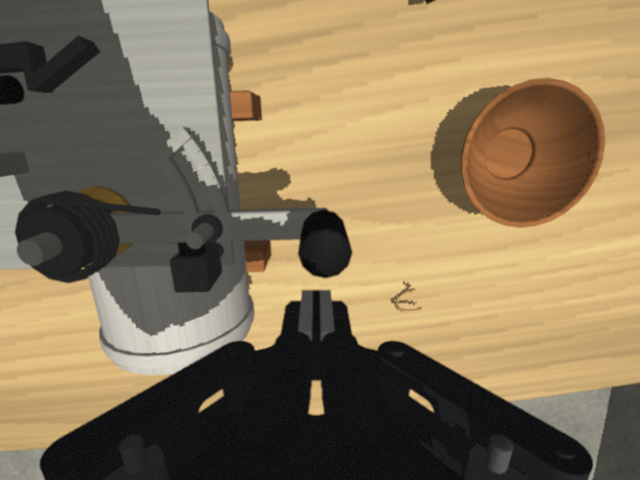

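The arm is still now. The handle top is at (325,250), 3 mm to tool +y, which agrees with my model. The striker top is near (207,228) and the buffer near (8,90).

```bash
python3 -c "
from h import *
from scipy.spatial.transform import Rotation as R
s=sense();M=np.eye(4);M[:3,:3]=R.from_euler('xyz',s['orientation']).as_matrix();M[:3,3]=s['position']
c,q=np.cos(YAW),np.sin(YAW)
for n,u,v,z in(('handle',325,250,.225),('striker top',207,228,.2),('striker base',205,240,.18),('buffer',8,90,.197),('shaft',38,247,.212)):
  w=atz('wrist',u,v,z,M);d=w[:2]-SH;d=np.array([c*d[0]+q*d[1],-q*d[0]+c*d[1]]);print(n,np.round(w,4),'damper',np.round(d*1000,1),'ang',np.round(np.arctan2(-d[0],d[1]),3),np.hypot(*d))
"
python3 -m handwheel '{"jaw":[1,1,1,1,1,1,1,1,1,1],"linear":[[2,3.5,4],[4,3.5,4],[6,3.5,4],[8,3.5,4],[10,3.5,4],[11,3.5,4],[12,3.5,4],[13,3.5,4],[14,3.5,4],[15,3.5,4]],"angular":[[0,0,-1],[0,0,-1],[0,0,-1],[0,0,-1],[0,0,-1],[0,0,-1],[0,0,-1],[0,0,-1],[0,0,-1],[0,0,-1]]}'
python3 -c "
from h import *
s=show();totool(*pose(0,.022,.272))"
```

```text
handle [0.6259 0.2201 0.225 ] damper [ -3.3 131. ] ang 0.025 0.13101058624800088
striker top [0.6169 0.1679 0.2   ] damper [-6.1 78.1] ang 0.078 0.07828951475972985
striker base [0.6278 0.1578 0.18  ] damper [ 5.9 69.3] ang -0.085 0.06956558463288431
buffer [0.5459 0.0959 0.197 ] damper [-68.   -1.9] ang 1.598 0.06798514559246602
shaft [0.6119 0.0963 0.212 ] damper [-2.5  6.4] ang 0.375 0.006870652117580144
time: 4.37
position: [0.6492, 0.2167, 0.273]
orientation: [3.141, 0.002, 3.019]
force: [5.3, -0.4, -1.9]
finger_gap: -0.002
t 4.37 pos [0.6492 0.2167 0.273 ] rpy [1.7996e+02 1.2000e-01 1.7296e+02] F [ 5.29 -0.35 -1.93] gap -0.002 q [ 0.32  0.64  0.54  1.47 -0.    0.45]
lin [-1.8 -0.3  1. ] az -0.19
```

```bash
cat >>h.py <<'E'
def th(s=None):
    s=s or show();d=np.array(s["position"][:2])-SH;psi=s["orientation"][2]
    t=np.array([np.cos(psi),np.sin(psi)]);r=np.array([np.sin(psi),-np.cos(psi)])
    yawth=np.mod(psi-np.pi-YAW+3,2*np.pi)-3
    # angle of handle centre, from push face 21 mm ahead of tool axis
    h=d+.021*t;al=np.arctan2(h@t,h@r)
    f=np.array(s["force"][:2])
    print("tool th %.3f  handle th %.3f  back %.1f rad %.1f  Ft %.2f Fr %.2f spring %.2f"%(yawth,yawth+al,d@t*1e3,d@r*1e3,-f@t,f@r,4.3+3.376*(yawth+al)))
E
python3 -m handwheel '{"jaw":[1,1,1,1,1,1,1,1,1,1],"linear":[[5.2,0.7,0],[10.5,1.3,0],[15.7,1.6,0],[21,1.7,0],[26.2,1.6,0],[31.5,1.3,0],[36.7,0.7,0],[42,0,0],[47.1,-0.9,0],[52.3,-2.1,0]],"angular":[[0,0,-2.3],[0,0,-4.6],[0,0,-6.9],[0,0,-9.2],[0,0,-11.5],[0,0,-13.7],[0,0,-16],[0,0,-18.3],[0,0,-20.6],[0,0,-22.9]]}' 
python3 -c "
from h import *
th()"
```

```text
time: 5.2
position: [0.5972, 0.2202, 0.273]
orientation: [-3.14, 0.003, -2.863]
force: [7.2, -1.9, -1.7]
finger_gap: 0.004
t 5.2 pos [0.5972 0.2202 0.273 ] rpy [-1.7988e+02  1.6000e-01 -1.6405e+02] F [ 7.18 -1.86 -1.72] gap 0.004 q [ 0.35  0.53  0.35  1.39 -0.    0.08]
tool th 0.398  handle th 0.405  back -20.1 rad 130.0  Ft 6.40 Fr -3.76 spring 5.67
```

```bash
python3 -m handwheel '{"jaw":[1,1,1,1,1,1,1,1,1,1],"linear":[[5.2,0.7,0],[10.5,1.3,0],[15.7,1.6,0],[21,1.7,0],[26.2,1.6,0],[31.5,1.3,0],[36.7,0.7,0],[42,0,0],[42,0,0],[42,0,0]],"angular":[[0,0,-2.3],[0,0,-4.6],[0,0,-6.9],[0,0,-9.2],[0,0,-11.5],[0,0,-13.7],[0,0,-16],[0,0,-18.3],[0,0,-18.3],[0,0,-18.3]]}' 
python3 -c "
from h import *
th()"
```

```text
time: 6.03
position: [0.5572, 0.2095, 0.2736]
orientation: [-3.14, 0.004, -2.545]
force: [6.9, 0.1, -2.6]
finger_gap: 0.001
t 6.03 pos [0.5572 0.2095 0.2736] rpy [-179.89    0.24 -145.83] F [ 6.94  0.08 -2.61] gap 0.001 q [ 0.36  0.44  0.21  1.34 -0.   -0.24]
tool th 0.716  handle th 0.719  back -20.7 rad 130.8  Ft 5.79 Fr -3.83 spring 6.73
```

```bash
python3 -m handwheel '{"jaw":[1,1,1,1,1,1,1,1,1,1],"linear":[[5.2,0.7,0],[10.5,1.3,0],[15.7,1.6,0],[21,1.7,0],[26.2,1.6,0],[31.5,1.3,0],[31.5,1.3,0],[31.5,1.3,0],[31.5,1.3,0],[31.5,1.3,0]],"angular":[[0,0,-2.3],[0,0,-4.6],[0,0,-6.9],[0,0,-9.2],[0,0,-11.5],[0,0,-13.7],[0,0,-13.7],[0,0,-13.7],[0,0,-13.7],[0,0,-13.7]]}' 
python3 -c "
from h import *
th();cv2.imwrite('pics/t3.png',cv2.resize(eyes.snapshot('top')[155:275,225:365],None,fx=5,fy=5,interpolation=cv2.INTER_CUBIC))
cv2.imwrite('pics/w3.png',eyes.snapshot('wrist'));th()"
```

```text
time: 6.87
position: [0.531, 0.1938, 0.2739]
orientation: [-3.139, 0.006, -2.306]
force: [7.3, 2.4, -1.4]
finger_gap: 0.002
t 6.87 pos [0.531  0.1938 0.2739] rpy [-179.85    0.33 -132.1 ] F [ 7.33  2.38 -1.43] gap 0.002 q [ 0.35  0.38  0.12  1.31  0.   -0.49]
tool th 0.956  handle th 0.949  back -21.8 rad 131.0  Ft 6.68 Fr -3.84 spring 7.50
t 6.97 pos [0.531  0.1938 0.2739] rpy [-179.85    0.33 -132.1 ] F [ 7.68  2.28 -1.31] gap 0.002 q [ 0.35  0.38  0.12  1.31  0.   -0.49]
tool th 0.956  handle th 0.949  back -21.9 rad 131.0  Ft 6.84 Fr -4.17 spring 7.50
```

View pics/w3.png

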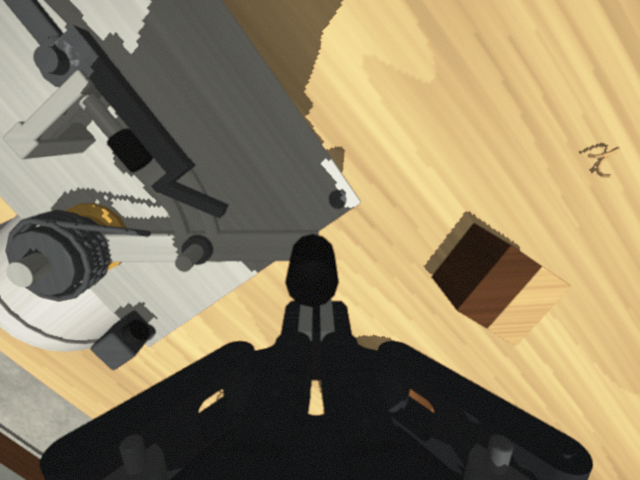

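The wrist view shows the striker at (183,262) to (197,246), just short of the hook at (190,195), with the buffer near (130,150). Now I'll estimate the striker angle still to go.

```bash
python3 -c "
from h import *
from scipy.spatial.transform import Rotation as R
s=sense();M=np.eye(4);M[:3,:3]=R.from_euler('xyz',s['orientation']).as_matrix();M[:3,3]=s['position']
c,q=np.cos(YAW),np.sin(YAW)
for n,u,v,z in(('handle',312,283,.225),('strk top',184,261,.2),('strk mid',192,254,.19),('strk clamp',199,246,.18),('buf c',128,152,.197),('buf face',143,168,.194),('post',52,62,.197),('shaft',18,276,.212)):
  w=atz('wrist',u,v,z,M);d=w[:2]-SH;d=np.array([c*d[0]+q*d[1],-q*d[0]+c*d[1]]);print(n,'damper',np.round(d*1000,1),'ang',np.round(np.arctan2(-d[0],d[1]),3),np.hypot(*d))
"
```

```text
handle damper [-108.    73.5] ang 0.973 0.1306316433715332
strk top damper [-58.9  40.1] ang 0.973 0.07124202053275083
strk mid damper [-58.8  40.4] ang 0.969 0.07138422166325104
strk clamp damper [-59.4  40. ] ang 0.978 0.07158208127978143
buf c damper [-71.1 -11.1] ang 1.725 0.07199189556652366
buf face damper [-70.3  -3. ] ang 1.613 0.0703316472418883
post damper [-70.6 -55.3] ang 2.235 0.08973596469262354
shaft damper [0.5 1.3] ang -0.374 0.0014156544612605499
```

View pics/t3.png

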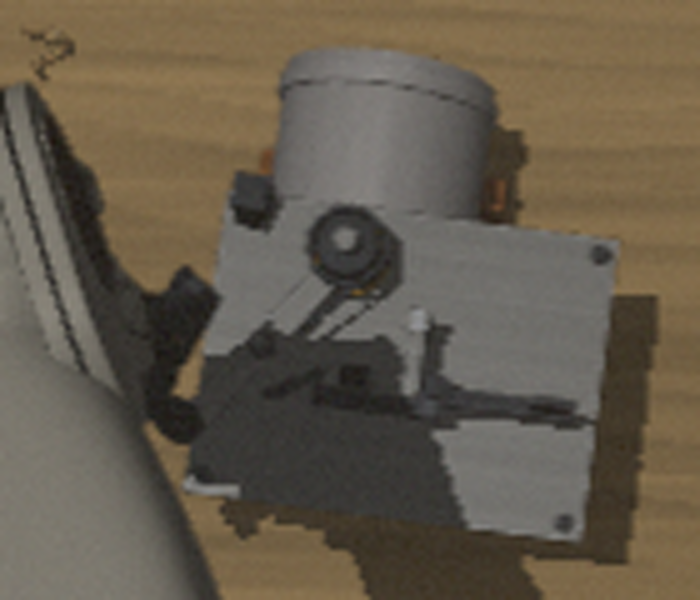

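The striker sits on the arm line (offset about 0). The buffer face is at y≈-3 mm, so I expect contact near 1.55 and the catch near 1.53. I'll go to about 1.2, then 1.4, then feel for it in small steps.

```bash
python3 -m handwheel '{"jaw":[1,1,1,1,1,1,1,1,1,1],"linear":[[5.2,0.7,0],[10.5,1.3,0],[15.7,1.6,0],[21,1.7,0],[26.2,1.6,0],[31.5,1.3,0],[31.5,1.3,0],[31.5,1.3,0],[31.5,1.3,0],[31.5,1.3,0]],"angular":[[0,0,-2.3],[0,0,-4.6],[0,0,-6.9],[0,0,-9.2],[0,0,-11.5],[0,0,-13.7],[0,0,-13.7],[0,0,-13.7],[0,0,-13.7],[0,0,-13.7]]}' 
python3 -c "
from h import *
th()"
```

```text
time: 7.8
position: [0.509, 0.172, 0.2741]
orientation: [-3.138, 0.007, -2.066]
force: [7.5, 4.3, -1.8]
finger_gap: 0.001
t 7.8 pos [0.509  0.172  0.2741] rpy [-179.81    0.39 -118.36] F [ 7.53  4.29 -1.82] gap 0.001 q [ 0.32  0.32  0.04  1.28  0.   -0.75]
tool th 1.195  handle th 1.182  back -22.8 rad 131.1  Ft 7.36 Fr -4.59 spring 8.29
```

```bash
python3 -m handwheel '{"jaw":[1,1,1,1,1,1,1,1,1,1],"linear":[[2.6,0.4,0],[5.2,0.7,0],[7.8,1,0],[10.5,1.3,0],[13.1,1.5,0],[15.7,1.6,0],[18.3,1.7,0],[18.3,1.7,0],[18.3,1.7,0],[18.3,1.7,0]],"angular":[[0,0,-1.15],[0,0,-2.3],[0,0,-3.4],[0,0,-4.6],[0,0,-5.7],[0,0,-6.9],[0,0,-8],[0,0,-8],[0,0,-8],[0,0,-8]]}' 
python3 -c "
from h import *
th()"
```

```text
time: 8.63
position: [0.4988, 0.1571, 0.2741]
orientation: [-3.138, 0.007, -1.926]
force: [7.7, 5.4, -1.6]
finger_gap: 0.002
t 8.63 pos [0.4988 0.1571 0.2741] rpy [-179.78    0.41 -110.34] F [ 7.69  5.43 -1.62] gap 0.002 q [ 0.3   0.3   0.    1.27  0.   -0.91]
tool th 1.335  handle th 1.318  back -23.3 rad 131.1  Ft 7.76 Fr -5.32 spring 8.75
```

```bash
python3 -m handwheel '{"jaw":[1,1,1,1,1,1,1,1,1,1],"linear":[[1.3,0.2,0],[2.6,0.4,0],[3.9,0.5,0],[5.2,0.7,0],[6.5,0.8,0],[7.8,1,0],[7.8,1,0],[7.8,1,0],[7.8,1,0],[7.8,1,0]],"angular":[[0,0,-0.6],[0,0,-1.15],[0,0,-1.7],[0,0,-2.3],[0,0,-2.9],[0,0,-3.4],[0,0,-3.4],[0,0,-3.4],[0,0,-3.4],[0,0,-3.4]]}' 
python3 -c "
from h import *
th();cv2.imwrite('pics/w4.png',eyes.snapshot('wrist'));th()"
```

```text
time: 9.47
position: [0.4953, 0.1507, 0.2741]
orientation: [-3.138, 0.008, -1.866]
force: [8.0, 7.5, -1.9]
finger_gap: 0.001
t 9.47 pos [0.4953 0.1507 0.2741] rpy [-179.77    0.47 -106.91] F [ 7.99  7.45 -1.85] gap 0.001 q [ 0.29  0.29 -0.01  1.26  0.   -0.98]
tool th 1.395  handle th 1.373  back -24.0 rad 131.0  Ft 9.46 Fr -5.48 spring 8.93
t 9.52 pos [0.4953 0.1507 0.2741] rpy [-179.77    0.46 -106.91] F [ 8.87  6.98 -2.21] gap 0.002 q [ 0.29  0.29 -0.01  1.26  0.   -0.98]
tool th 1.395  handle th 1.373  back -24.0 rad 131.0  Ft 9.26 Fr -6.46 spring 8.93
```

View pics/w4.png

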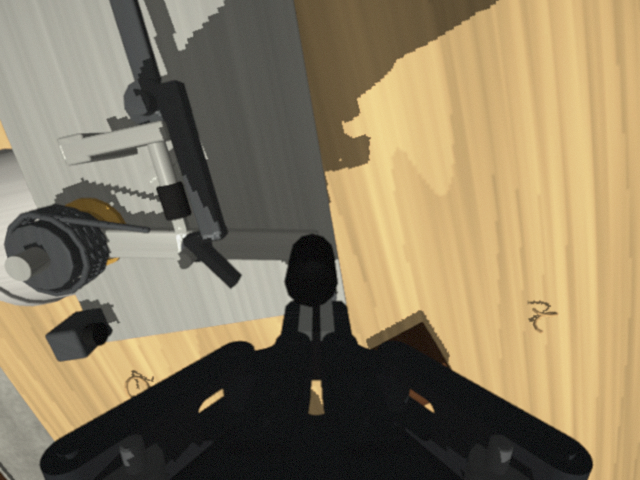

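The wrist view shows the striker at about (188,248) riding the inside of the ramp, with the buffer's near face at (180,217), roughly 0.1 rad away. The extra 1.5 N fits the ramp. From here I take small steps.

```bash
python3 -c "
from h import *
from scipy.spatial.transform import Rotation as R
s=sense();M=np.eye(4);M[:3,:3]=R.from_euler('xyz',s['orientation']).as_matrix();M[:3,3]=s['position']
c,q=np.cos(YAW),np.sin(YAW)
for n,u,v,z in(('handle',310,286,.225),('strk',187,249,.19),('buf c',173,201,.197),('buf face',180,217,.194),('buf face low',182,215,.187),('shaft',18,268,.212)):
  w=atz('wrist',u,v,z,M);d=w[:2]-SH;d=np.array([c*d[0]+q*d[1],-q*d[0]+c*d[1]]);print(n,'damper',np.round(d*1000,1),'ang',np.round(np.arctan2(-d[0],d[1]),3),np.hypot(*d))
"
python3 -m handwheel '{"jaw":[1,1,1,1,1,1,1,1,1,1],"linear":[[0.6,0.1,0],[1.3,0.2,0],[2,0.3,0],[2.6,0.4,0],[3.2,0.4,0],[3.9,0.5,0],[3.9,0.5,0],[3.9,0.5,0],[3.9,0.5,0],[3.9,0.5,0]],"angular":[[0,0,-0.3],[0,0,-0.6],[0,0,-0.9],[0,0,-1.15],[0,0,-1.4],[0,0,-1.7],[0,0,-1.7],[0,0,-1.7],[0,0,-1.7],[0,0,-1.7]]}' 
python3 -c "
from h import *
th()"
```

```text
handle damper [-127.4   24.5] ang 1.381 0.12973769810288646
strk damper [-68.   11.4] ang 1.405 0.06896865124060182
buf c damper [-71.8 -13.6] ang 1.757 0.07306600234258066
buf face damper [-71.3  -5.4] ang 1.646 0.07152478387321262
buf face low damper [-69.3  -4.9] ang 1.642 0.06951151539578006
shaft damper [-0.9  0.6] ang 0.984 0.0011115230652375438
time: 10.35
position: [0.4936, 0.1474, 0.2741]
orientation: [-3.138, 0.009, -1.836]
force: [7.7, 7.8, -1.7]
finger_gap: 0.003
t 10.35 pos [0.4936 0.1474 0.2741] rpy [-179.77    0.5  -105.2 ] F [ 7.68  7.84 -1.74] gap 0.003 q [ 0.29  0.28 -0.02  1.26  0.01 -1.02]
tool th 1.425  handle th 1.400  back -24.3 rad 130.9  Ft 9.58 Fr -5.35 spring 9.03
```

```bash
python3 -m handwheel '{"jaw":[1,1,1,1,1,1,1,1,1,1],"linear":[[0.6,0.1,0],[1.3,0.2,0],[2,0.3,0],[2.6,0.4,0],[3.2,0.4,0],[3.9,0.5,0],[4.6,0.6,0],[5.2,0.7,0],[5.2,0.7,0],[5.2,0.7,0]],"angular":[[0,0,-0.3],[0,0,-0.6],[0,0,-0.9],[0,0,-1.15],[0,0,-1.4],[0,0,-1.7],[0,0,-2],[0,0,-2.3],[0,0,-2.3],[0,0,-2.3]]}' 
python3 -c "
from h import *
th()"
```

```text
time: 11.18
position: [0.4915, 0.1426, 0.2741]
orientation: [-3.137, 0.008, -1.796]
force: [7.9, 7.9, -1.6]
finger_gap: 0.002
t 11.18 pos [0.4915 0.1426 0.2741] rpy [-179.76    0.48 -102.89] F [ 7.86  7.94 -1.58] gap 0.002 q [ 0.28  0.27 -0.03  1.26  0.01 -1.07]
tool th 1.465  handle th 1.440  back -24.3 rad 130.9  Ft 9.49 Fr -5.89 spring 9.16
```

```bash
python3 -m handwheel '{"jaw":[1,1,1,1,1,1,1,1,1,1],"linear":[[0.6,0.1,0],[1.3,0.2,0],[2,0.3,0],[2.6,0.4,0],[2.6,0.4,0],[2.6,0.4,0],[2.6,0.4,0],[2.6,0.4,0],[2.6,0.4,0],[2.6,0.4,0]],"angular":[[0,0,-0.3],[0,0,-0.6],[0,0,-0.9],[0,0,-1.15],[0,0,-1.15],[0,0,-1.15],[0,0,-1.15],[0,0,-1.15],[0,0,-1.15],[0,0,-1.15]]}' 
python3 -c "
from h import *
th()"
```

```text
time: 12.02
position: [0.4904, 0.1401, 0.2741]
orientation: [-3.137, 0.008, -1.776]
force: [7.1, 8.1, -1.6]
finger_gap: 0.001
t 12.02 pos [0.4904 0.1401 0.2741] rpy [-179.76    0.46 -101.74] F [ 7.11  8.1  -1.57] gap 0.001 q [ 0.28  0.27 -0.03  1.26  0.01 -1.09]
tool th 1.485  handle th 1.461  back -24.2 rad 130.8  Ft 9.38 Fr -5.31 spring 9.23
```

```bash
python3 -m handwheel '{"jaw":[1,1,1,1,1,1,1,1,1,1],"linear":[[0.6,0.1,0],[1.3,0.2,0],[2,0.3,0],[2.6,0.4,0],[2.6,0.4,0],[2.6,0.4,0],[2.6,0.4,0],[2.6,0.4,0],[2.6,0.4,0],[2.6,0.4,0]],"angular":[[0,0,-0.3],[0,0,-0.6],[0,0,-0.9],[0,0,-1.15],[0,0,-1.15],[0,0,-1.15],[0,0,-1.15],[0,0,-1.15],[0,0,-1.15],[0,0,-1.15]]}' 
python3 -c "
from h import *
th()"
```

```text
time: 12.85
position: [0.4895, 0.1376, 0.2741]
orientation: [-3.137, 0.008, -1.756]
force: [6.7, 8.3, -1.5]
finger_gap: 0.0
t 12.85 pos [0.4895 0.1376 0.2741] rpy [-179.76    0.46 -100.59] F [ 6.7   8.34 -1.47] gap 0.0 q [ 0.27  0.27 -0.04  1.26  0.01 -1.11]
tool th 1.506  handle th 1.480  back -24.3 rad 130.8  Ft 9.43 Fr -5.05 spring 9.30
```

```bash
python3 -m handwheel '{"jaw":[1,1,1,1,1,1,1,1,1,1],"linear":[[0.6,0.1,0],[1.3,0.2,0],[2,0.3,0],[2.6,0.4,0],[2.6,0.4,0],[2.6,0.4,0],[2.6,0.4,0],[2.6,0.4,0],[2.6,0.4,0],[2.6,0.4,0]],"angular":[[0,0,-0.3],[0,0,-0.6],[0,0,-0.9],[0,0,-1.15],[0,0,-1.15],[0,0,-1.15],[0,0,-1.15],[0,0,-1.15],[0,0,-1.15],[0,0,-1.15]]}' 
python3 -c "
from h import *
th();cv2.imwrite('pics/w5.png',cv2.resize(eyes.snapshot('wrist')[60:300,90:350],None,fx=2.3,fy=2.3));th()"
```

```text
time: 13.68
position: [0.4886, 0.1352, 0.2741]
orientation: [-3.137, 0.008, -1.736]
force: [6.7, 7.4, -1.4]
finger_gap: 0.004
t 13.68 pos [0.4886 0.1352 0.2741] rpy [-179.75    0.47  -99.44] F [ 6.69  7.43 -1.38] gap 0.004 q [ 0.27  0.26 -0.04  1.26  0.01 -1.14]
tool th 1.526  handle th 1.500  back -24.4 rad 130.8  Ft 8.42 Fr -5.38 spring 9.36
t 13.73 pos [0.4886 0.1352 0.2741] rpy [-179.76    0.47  -99.44] F [ 6.23  8.78 -1.73] gap 0.0 q [ 0.27  0.26 -0.04  1.26  0.01 -1.14]
tool th 1.526  handle th 1.500  back -24.4 rad 130.8  Ft 9.68 Fr -4.70 spring 9.36
```

View pics/w5.png

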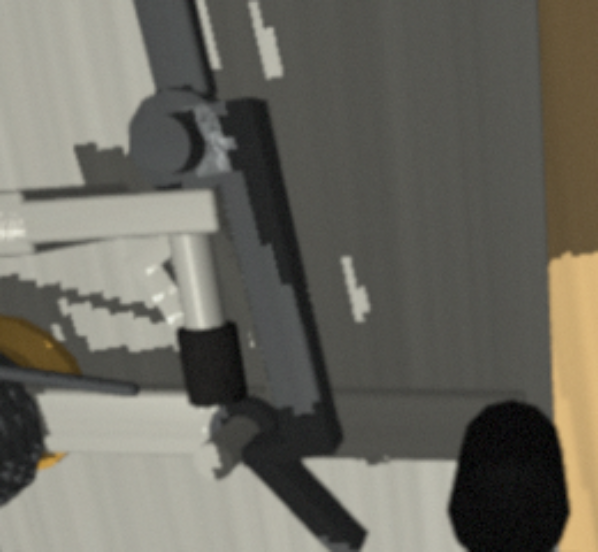

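The crop shows the striker at (245,430), about at the hook's inner corner (265,450) and very close below the buffer's end (y≈400). I'll step 1.3 mm at a time with averaged forces.

```bash
cat >>h.py <<'E'
def avg(n=6):
    F=[]
    for i in range(n):
        eyes.snapshot("scene");s=sense();psi=s["orientation"][2];f=s["force"]
        F.append([-(f[0]*np.cos(psi)+f[1]*np.sin(psi)),f[0]*np.sin(psi)-f[1]*np.cos(psi)])
    th(s);F=np.array(F);print("t",s["time"],"avg Ft,Fr",F.mean(0).round(2),"sd",F.std(0).round(2))
E
python3 -c "
from h import *
avg()"
python3 -m handwheel '{"jaw":[1,1,1,1,1,1,1,1,1,1],"linear":[[0.3,0,0],[0.6,0.1,0],[1,0.1,0],[1.3,0.2,0],[1.3,0.2,0],[1.3,0.2,0],[1.3,0.2,0],[1.3,0.2,0],[1.3,0.2,0],[1.3,0.2,0]],"angular":[[0,0,-0.2],[0,0,-0.3],[0,0,-0.5],[0,0,-0.6],[0,0,-0.6],[0,0,-0.6],[0,0,-0.6],[0,0,-0.6],[0,0,-0.6],[0,0,-0.6]]}' 
python3 -c "
from h import *
avg()"
```

```text
tool th 1.526  handle th 1.500  back -24.4 rad 130.8  Ft 9.25 Fr -5.66 spring 9.36
t 14.0333 avg Ft,Fr [ 9.08 -5.4 ] sd [0.73 0.21]
time: 14.87
position: [0.4881, 0.134, 0.2741]
orientation: [-3.137, 0.008, -1.725]
force: [6.6, 7.8, -1.9]
finger_gap: 0.004
tool th 1.536  handle th 1.510  back -24.5 rad 130.8  Ft 9.34 Fr -5.38 spring 9.40
t 15.1667 avg Ft,Fr [ 9.36 -5.26] sd [0.52 0.32]
```

```bash
python3 -m handwheel '{"jaw":[1,1,1,1,1,1,1,1,1,1],"linear":[[0.3,0,0],[0.6,0.1,0],[1,0.1,0],[1.3,0.2,0],[1.6,0.2,0],[1.6,0.2,0],[1.6,0.2,0],[1.6,0.2,0],[1.6,0.2,0],[1.6,0.2,0]],"angular":[[0,0,-0.2],[0,0,-0.3],[0,0,-0.5],[0,0,-0.6],[0,0,-0.7],[0,0,-0.7],[0,0,-0.7],[0,0,-0.7],[0,0,-0.7],[0,0,-0.7]]}' 
python3 -c "
from h import *
avg(5)"
```

```text
time: 16.0
position: [0.4876, 0.1324, 0.2741]
orientation: [-3.137, 0.008, -1.713]
force: [6.3, 7.3, -1.3]
finger_gap: 0.0
tool th 1.548  handle th 1.522  back -24.4 rad 130.8  Ft 8.93 Fr -4.87 spring 9.44
t 16.25 avg Ft,Fr [ 8.89 -5.27] sd [0.11 0.37]
```

```bash
python3 -m handwheel '{"jaw":[1,1,1,1,1,1,1,1,1,1],"linear":[[0.3,0,0],[0.6,0.1,0],[1,0.1,0],[1.3,0.2,0],[1.3,0.2,0],[1.3,0.2,0],[1.3,0.2,0],[1.3,0.2,0],[1.3,0.2,0],[1.3,0.2,0]],"angular":[[0,0,-0.2],[0,0,-0.3],[0,0,-0.5],[0,0,-0.6],[0,0,-0.6],[0,0,-0.6],[0,0,-0.6],[0,0,-0.6],[0,0,-0.6],[0,0,-0.6]]}' 
python3 -c "
from h import *
avg(5)"
```

```text
time: 17.08
position: [0.4871, 0.1311, 0.2741]
orientation: [-3.137, 0.008, -1.702]
force: [5.9, 7.9, -1.0]
finger_gap: 0.001
tool th 1.559  handle th 1.533  back -24.4 rad 130.8  Ft 9.21 Fr -5.82 spring 9.47
t 17.3333 avg Ft,Fr [ 8.82 -5.55] sd [0.51 0.45]
```

```bash
python3 -m handwheel '{"jaw":[1,1,1,1,1,1,1,1,1,1],"linear":[[-0.6,0,0],[-1.2,0,0],[-1.8,0,0],[-2.4,0,0],[-3,0,0],[-3.6,0,0],[-4.2,0,0],[-4.8,0,0],[-5.4,0,0],[-5.4,0,0]],"angular":[[0,0,0],[0,0,0],[0,0,0],[0,0,0],[0,0,0],[0,0,0],[0,0,0],[0,0,0],[0,0,0],[0,0,0]]}' 
python3 -c "
from h import *
avg(3)"
```

```text
time: 18.17
position: [0.488, 0.1362, 0.2742]
orientation: [-3.137, 0.007, -1.703]
force: [6.4, 7.2, -0.7]
finger_gap: -0.002
tool th 1.559  handle th 1.493  back -29.6 rad 130.6  Ft 8.11 Fr -4.51 spring 9.34
t 18.3167 avg Ft,Fr [ 7.91 -5.61] sd [0.21 0.79]
```

```bash
python3 -m handwheel '{"jaw":[1,1,1,1,1,1,1,1,1,1],"linear":[[1,0,0],[2,0,0],[3,0,0],[4,0,0],[5,0,0],[5.7,0.1,0],[6.4,0.1,0],[7,0.2,0],[7,0.2,0],[7,0.2,0]],"angular":[[0,0,0],[0,0,0],[0,0,0],[0,0,0],[0,0,0],[0,0,-0.2],[0,0,-0.5],[0,0,-0.7],[0,0,-0.7],[0,0,-0.7]]}' 
python3 -c "
from h import *
avg(4)"
```

```text
time: 19.15
position: [0.4863, 0.1295, 0.2742]
orientation: [-3.138, 0.008, -1.69]
force: [4.2, 8.8, 0.7]
finger_gap: -0.001
tool th 1.571  handle th 1.545  back -24.4 rad 131.1  Ft 9.09 Fr -3.93 spring 9.52
t 19.35 avg Ft,Fr [ 8.88 -3.85] sd [0.24 0.39]
```

```bash
python3 -m handwheel '{"jaw":[1,1,1,1,1,1,1,1,1,1],"linear":[[0.3,0,0],[0.6,0.1,0],[1,0.1,0],[1.3,0.2,0],[1.3,0.2,0],[1.3,0.2,0],[1.3,0.2,0],[1.3,0.2,0],[1.3,0.2,0],[1.3,0.2,0]],"angular":[[0,0,-0.2],[0,0,-0.3],[0,0,-0.5],[0,0,-0.6],[0,0,-0.6],[0,0,-0.6],[0,0,-0.6],[0,0,-0.6],[0,0,-0.6],[0,0,-0.6]]}' 
python3 -c "
from h import *
avg(4);cv2.imwrite('pics/w6.png',cv2.resize(eyes.snapshot('wrist')[60:300,90:350],None,fx=2.3,fy=2.3))"
```

```text
time: 20.18
position: [0.4859, 0.1282, 0.2742]
orientation: [-3.138, 0.008, -1.68]
force: [4.5, 7.5, 0.0]
finger_gap: 0.001
tool th 1.581  handle th 1.555  back -24.4 rad 131.1  Ft 8.14 Fr -4.67 spring 9.55
t 20.3833 avg Ft,Fr [ 8.38 -3.9 ] sd [0.21 0.55]
```

View pics/w6.png

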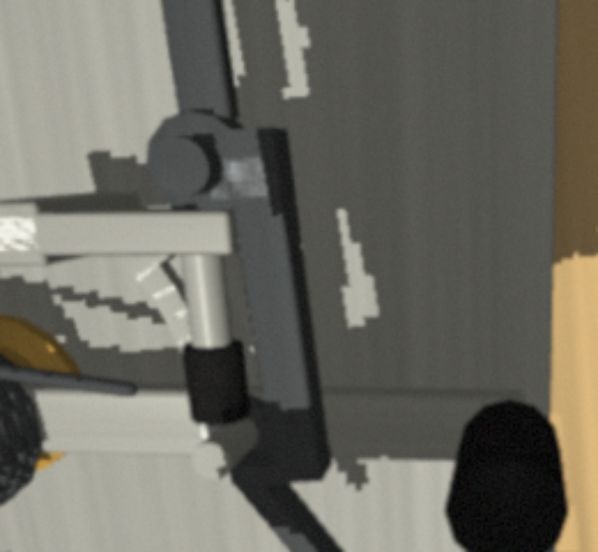

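The crop shows that the latch has swung in: the hook at (235–300,470) now lies behind the striker at (232,440), and the force has dropped about 0.5–1 N. I'll back off to test it.

```bash
python3 -m handwheel '{"jaw":[1,1,1,1,1,1,1,1,1,1],"linear":[[-0.6,0,0],[-1.2,0,0],[-1.8,0,0],[-2.4,0,0],[-3,0,0],[-3.6,0,0],[-4.2,0,0],[-4.8,0,0],[-5.4,0,0],[-5.4,0,0]],"angular":[[0,0,0],[0,0,0],[0,0,0],[0,0,0],[0,0,0],[0,0,0],[0,0,0],[0,0,0],[0,0,0],[0,0,0]]}' 
python3 -c "
from h import *
avg(3)"
```

```text
time: 21.27
position: [0.4849, 0.131, 0.2729]
orientation: [3.141, 0.0, -1.682]
force: [1.2, 3.8, 1.7]
finger_gap: -0.001
tool th 1.579  handle th 1.536  back -26.7 rad 132.4  Ft 3.31 Fr -0.85 spring 9.49
t 21.4167 avg Ft,Fr [ 3.71 -0.55] sd [0.32 0.51]
```

```bash
python3 -m handwheel '{"jaw":[1,1,1,1,1,1,1,1,1,1],"linear":[[-1,0,0],[-2,0,0],[-3,0,0],[-4,0,0],[-6,0,0],[-9,0,0],[-13,0,0],[-18,0,0],[-24,0,0],[-30,0,0]],"angular":[[0,0,0],[0,0,0],[0,0,0],[0,0,0],[0,0,0],[0,0,0],[0,0,0],[0,0,0],[0,0,0],[0,0,0]]}' 
python3 -c "
from h import *
avg(2);show();cv2.imwrite('pics/w7.png',eyes.snapshot('wrist'))"
```

```text
time: 22.25
position: [0.4886, 0.1613, 0.2728]
orientation: [-3.142, 0.0, -1.682]
force: [1.0, -0.2, -0.2]
finger_gap: 0.001
tool th 1.581  handle th 1.308  back -57.9 rad 132.1  Ft 0.32 Fr -0.04 spring 8.72
t 22.35 avg Ft,Fr [ 0.82 -0.17] sd [0.49 0.14]
t 22.35 pos [0.4887 0.1617 0.2727] rpy [-1.7999e+02  2.0000e-02 -9.6280e+01] F [0.07 0.32 0.56] gap 0.002 q [ 0.32  0.28 -0.02  1.27  0.   -1.14]
```

View pics/w7.png

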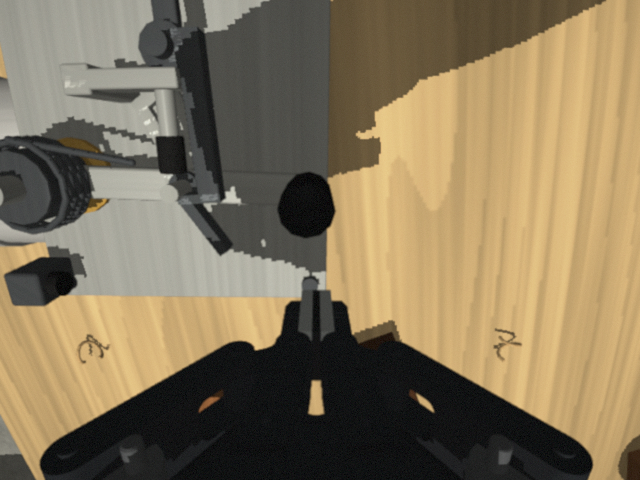

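The arm stays cocked near (305,205) with the robot clear and no force on it. Next I lift, cross over the handle and turn to the tab's -x side, which gives far more than 0.8 s of free hold.

```bash
python3 -m handwheel '{"jaw":[1,1,1,1,1,1,1,1,1,1],"linear":[[0,0,-30],[0,0,-60],[15,-2,-66],[40,-5,-66],[65,-8,-66],[90,-11,-66],[115,-15,-66],[140,-18,-66],[160,-21,-66],[176,-23,-66]],"angular":[[0,0,7],[0,0,14],[0,0,21],[0,0,28],[0,0,35],[0,0,42],[0,0,49],[0,0,56],[0,0,63],[0,0,70]]}' 
python3 -m handwheel '{"jaw":[1,1,1,1,1,1,1,1,1,1],"linear":[[0,0,0],[0,0,0],[0,0,0],[0,0,0],[0,0,0],[0,0,0],[0,0,0],[0,0,0],[0,0,0],[0,0,0]],"angular":[[0,0,7],[0,0,14],[0,0,20.5],[0,0,20.5],[0,0,20.5],[0,0,20.5],[0,0,20.5],[0,0,20.5],[0,0,20.5],[0,0,20.5]]}' 
python3 -c "
from h import *
s=show();totool([.4925,-.0166,.270],173.15)
cv2.imwrite('pics/w8.png',eyes.snapshot('wrist'))
cv2.imwrite('pics/t8.png',cv2.resize(eyes.snapshot('scene')[190:340,250:430],None,fx=4,fy=4,interpolation=cv2.INTER_CUBIC))"
```

```text
time: 23.23
position: [0.4917, -0.0186, 0.3388]
orientation: [-3.141, -0.0, -2.911]
force: [1.1, 0.4, -0.8]
finger_gap: 0.002
time: 24.07
position: [0.4919, -0.0168, 0.3388]
orientation: [-3.142, -0.0, 3.022]
force: [0.3, 0.2, 0.0]
finger_gap: 0.0
t 24.07 pos [ 0.4919 -0.0168  0.3388] rpy [-180.     -0.    173.17] F [0.3  0.2  0.03] gap 0.0 q [-0.03  0.21  0.06  1.42 -0.    0.09]
lin [-0.6  0.2 68.8] az 0.02
```

View pics/t8.png

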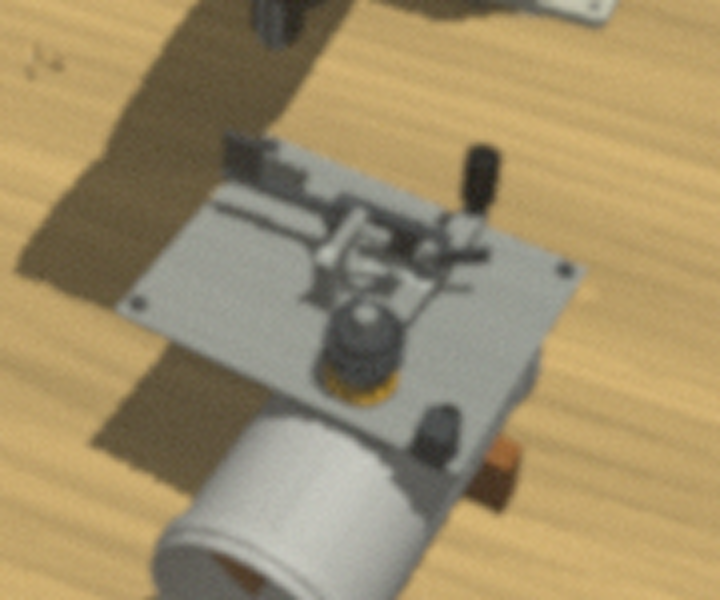

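The arm is still cocked with the robot clear (handle at (480,178) in the crop, tab at (245,155)). Now down beside the tab and in gently.

```bash
python3 -m handwheel '{"jaw":[1,1,1,1,1,1,1,1,1,1],"linear":[[0,0,20],[0,0,40],[0,0,55],[0,0,65],[0,0,69],[-3,0,69],[-6,0,69],[-9,0,69],[-12,0,69],[-14,0,69]],"angular":[[0,0,0],[0,0,0],[0,0,0],[0,0,0],[0,0,0],[0,0,0],[0,0,0],[0,0,0],[0,0,0],[0,0,0]]}' 
python3 -m handwheel '{"jaw":[1,1,1,1,1,1,1,1,1,1],"linear":[[-0.8,0,0],[-1.6,0,0],[-2.4,0,0],[-3.2,0,0],[-4,0,0],[-4.8,0,0],[-5.6,0,0],[-6.4,0,0],[-7.2,0,0],[-8,0,0]],"angular":[[0,0,0],[0,0,0],[0,0,0],[0,0,0],[0,0,0],[0,0,0],[0,0,0],[0,0,0],[0,0,0],[0,0,0]]}' 
```

```text
time: 25.0
position: [0.5068, -0.0186, 0.2705]
orientation: [3.141, 0.002, 3.022]
force: [-0.1, -0.2, 0.0]
finger_gap: 0.003
time: 25.83
position: [0.5138, -0.0195, 0.2698]
orientation: [-3.142, -0.0, 3.022]
force: [-0.1, -0.3, -0.3]
finger_gap: -0.001
```

```bash
python3 -m handwheel '{"jaw":[1,1,1,1,1,1,1,1,1,1],"linear":[[-0.5,0,0],[-1,0,0],[-1.5,0,0],[-2,0,0],[-2.5,0,0],[-3,0,0],[-3.5,0,0],[-4,0,0],[-4.5,0,0],[-5,0,0]],"angular":[[0,0,0],[0,0,0],[0,0,0],[0,0,0],[0,0,0],[0,0,0],[0,0,0],[0,0,0],[0,0,0],[0,0,0]]}' 
python3 -c "
from h import *
show();cv2.imwrite('pics/t9.png',cv2.resize(eyes.snapshot('scene')[190:340,250:430],None,fx=4,fy=4,interpolation=cv2.INTER_CUBIC))"
```

```text
time: 26.67
position: [0.5183, -0.02, 0.2697]
orientation: [3.142, -0.001, 3.022]
force: [-1.1, -0.4, 0.0]
finger_gap: 0.003
t 26.67 pos [ 0.5183 -0.02    0.2697] rpy [ 1.8000e+02 -7.0000e-02  1.7314e+02] F [-1.11 -0.35  0.01] gap 0.003 q [-0.04  0.3  -0.01  1.26  0.    0.08]
```

View pics/t9.png

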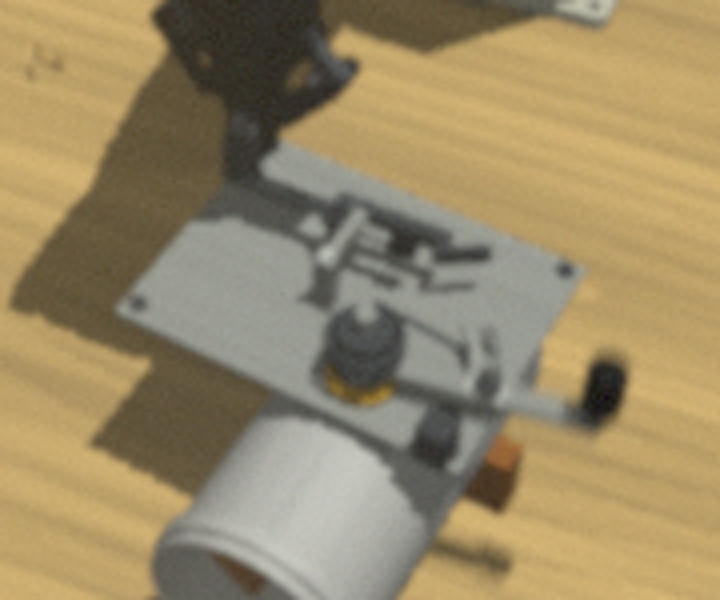

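The latch has tripped: the arm is shut, with the handle at (605,390) and the bar against its stop. The gripper is still by the tab, so I retreat straight back, then up.

```bash
python3 -m handwheel '{"jaw":[1,1,1,1,1,1,1,1,1,1],"linear":[[3,0,0],[8,0,0],[16,0,0],[25,0,0],[32,0,0],[32,0,-20],[32,0,-50],[32,0,-80],[32,0,-80],[32,0,-80]],"angular":[[0,0,0],[0,0,0],[0,0,0],[0,0,0],[0,0,0],[0,0,0],[0,0,0],[0,0,0],[0,0,0],[0,0,0]]}' 
python3 - <<'E'
from h import *
show();a=cv2.imread('pics/scene0.png');b=eyes.snapshot('scene')
for n,(y,x) in dict(blank=(slice(270,325),slice(440,490)),bowl=(slice(335,400),slice(435,505)),jar=(slice(180,225),slice(188,225)),spanner=(slice(245,272),slice(112,192)),handle=(slice(280,310),slice(385,408))).items():
    print(n,np.abs(a[y,x].astype(int)-b[y,x]).mean().round(2))
job.close_job()
E
```

```text
time: 27.55
position: [0.4873, -0.0162, 0.3519]
orientation: [3.141, 0.005, 3.022]
force: [0.1, -0.9, -0.9]
finger_gap: -0.003
t 27.55 pos [ 0.4873 -0.0162  0.3519] rpy [179.98   0.29 173.14] F [ 0.08 -0.91 -0.95] gap -0.003 q [-0.03  0.2   0.07  1.44 -0.    0.09]
blank 3.72
bowl 3.39
jar 3.65
spanner 3.54
handle 3.58
the job is handed in; nothing more can be done
```

The trip test is done and handed in at about 27.6 s; no verdict was reported.

- **Cocking:** I swung the sprung arm back with closed fingers and felt for the latch in 1–3 mm steps. It caught at about 1.55 rad. The handle force never read above about 10 N and never climbed the way it would against the buffer, so I saw no sign of loading it. A first back-off test at about 1.53 rad showed the latch had not yet caught, so I pushed on slightly.
- **Hold:** After the catch I backed right off. The wrist force read about zero, and pictures roughly 2 s apart showed the arm still cocked.
- **Trip:** A slow push on the thumb tab freed the arm, and the picture showed it shut with the bar against its stop. The latch force during the push was only read after the arm had gone (about 1 N), so its peak was not measured.
- **Last check:** With the robot drawn back and up, the wrist force was within its usual noise of about 1 N. The image patches of the blank, bowl, jar, spanner and shut handle matched the starting picture to within about noise level.

One check disagreed: the first wrist picture was taken while the arm was still moving and put things 9–17 mm off. I dropped it and used still pictures. I viewed 12 pictures, two over the budget of 10.

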